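# Lay a candle mould down on the cooling tray

## Task

Push the tall square candle mould over so that it lies on its side on the tray with its open end towards the raised end rail, and push it along until that end sits squarely against the rail. Only push it with the fingers, never lift or carry it, and leave the two jars, the pitcher and the wick bar where they are. Finish with the arm clear of everything.

Things in the scene. Friction and masses are not known exactly. Their poses are not given: they have to be found in the camera images.
- mould: candle mould: plain metal square tube, 60 x 60 mm, 150 mm tall, closed foot, full of set cream wax; loose, 0.35 to 0.65 kg. Stands on the tray near its open end, faces square to the tray within 0.15 rad. Pushed near its top it tips without sliding; past about 22 degrees it falls by itself. Lying, it slides at 2 to 8 N. Origin: centre of the foot's underside; z to the open end; x starts towards the end rail.
- mould_center (a point): centre of the mould's volume, 75 mm from its foot; its height is 81 mm when the mould stands on the tray, 36 mm when it lies there
- mould_mouth (a point): centre of the mould's open end, 150 mm from its foot along the mould's z
- tray: cooling tray, fixed aluminium sheet 330 x 140 mm, floor 6 mm above the bench. A raised rail (36 mm high above the bench, 12 mm thick) crosses one end; the other end is open. Long sides have lips 16 mm high above the bench, 128 mm apart inside. Origin: bench level, on the middle line, 170 mm from the rail's inner face, 150 mm from the open end; x points along the tray to the end rail, z up.
- rail_face (a point): middle of the end rail's inner face, at the tray's floor; same axes as the tray. The standing mould's centre is about 230 to 265 mm before it.
- jar_a: candle jar on one side of the tray, amber glass, 70 mm across, 92 mm tall, with a wooden wick bar (85 mm long) across its mouth; loose, upright on the bench beside the tray, to be left alone. Origin: centre of its underside, z up.
- jar_b: candle jar on the other side of the tray, amber glass, 70 mm across, 92 mm tall, with a wooden wick bar (85 mm long) across its mouth; loose, upright on the bench beside the tray, to be left alone. Origin: centre of its underside, z up.
- pitcher: pouring pitcher, plain steel, 110 mm across, 130 mm tall, with a loop handle standing 43 mm out from one side; loose, upright on the bench beyond the rail, to be left alone. Origin: centre of its underside, z up.
- wick_bar: a flat wooden wick bar, 110 x 14 x 8 mm, lying loose on the bench beside the tray, to be left alone. Origin: centre of its underside, x along it.
Mind the look-alikes: they are no part of the job. What is shaped like the mould but green is not meant.

How it is judged:
By the outcome, as a careful person would: the job done as asked, in the order asked, and still so for the second after the job is handed in, with the robot touching nothing.
It also fails if it takes over 45 s, if anything falls off the work surface, if the arm or the gripper's body presses on something with over 40 N, if the wrist force passes 120 N, or if a joint passes its speed limit or range.

## Robot

A 6-joint arm with a two-finger parallel gripper is mounted at the origin on the work surface. World frame = base frame: x ahead of the robot, y to its left, z up, the work surface at z = 0. Lengths are in m, angles in rad, forces in N, time in s.
With the tool pointing down it reaches from about 0.25 to 0.725 m from the base axis. Payload 4 kg.
Tool frame: the origin (TCP) lies on the centre line of the jaws, within the pads' length; the fingertips stand 17 mm ahead of it and the grasp point (between the pads) lies 2 mm behind it; z points along the fingers, y is the line along which they close (so a half turn about z gives the same grasp; the last joint's range is limited). The gripper opens to 85 mm and grips with 20 to 120 N. Pads are 22 mm wide; open, the fingers measure 114 mm over their backs; the gripper's body (76 mm by 85 mm) begins 54 mm behind the grasp point. The pads swing forward as they close: fully open they stand 13 mm farther back than shut.
Start: joints at [-1.26, 0.241, 0.005, 1.335, 0, 1.571], TCP at [0.153, -0.476, 0.222] pointing down, gripper open.
Joint ranges: [-2.72, 2.72], [-1.05, 1.87], [-1.09, 1.28], [-1.99, 2.15], [-1.42, 1.44], [-3.14, 3.14]. Speed limits (rad/s): [2.79, 2.79, 3.14, 3.14, 3.14, 3.14].

## Interface

Orientations are given as a unit quaternion [x, y, z, w].
In Python, from workcell import bot, camera, get_calibration gives the robot as it stands.
- The arm moves only by the tool apply_moves, never from a script. Its argument "steps" is a list of rows, each a list of 3 entries, a list of its own where there are three numbers: the shift along the tool's x, y, z as a fraction of full scale, then the turn, a rotation vector about the tool's x, y, z as a fraction of full scale, then the opening, from 0 (shut) to 1 (fully open). A call has exactly 8 rows; each row shifts and turns the commanded pose from where the row before left it, along the tool's axes as they then stand; what a row does not reach is not made up. Full scale, the value 1, is 20 cm for a shift and pi rad for a turn. A row lasts 1/12 s, in which the tool goes at most 41.7 mm and 7.16 degrees, less where a joint would pass 70% of its speed; a pose out of reach is approached as far as the arm can. A call with a number of a shift or a turn outside -1 to 1 is refused whole. A call with a gripper value outside its range is refused whole. The fingers move at their own pace and stop on an object; the grip force is fixed at half the most. Time passes only in rows, so rows that do not move let the fingers close, or fill a call up. It gives the time, the measured TCP pose, the force, the opening and the grip force at its end, in the units of the state.
- bot.get_obs(): the state, without advancing time (a new reading comes with each control period).
- camera(name): name is "scene" or "top"; returns (picture, depth): 384x512x3 uint8, red, green, blue; 384x512 float32, m along the optical axis (not along the pixel's ray), 0 where there is no reading.
- get_calibration(name): a dict with "fov_y" (degrees; the focal length in pixels is half the picture's height over the tangent of half this angle, whatever the lens; pixels are square), "cx", "cy" (the principal point, pixels), "dist_coeffs" ([k1, k2, p1, p2, k3] as OpenCV has them; the pictures are not rectified), "rvec" (rotation vector, rad) and "tvec" (3), from world to camera coordinates, as OpenCV has them. Camera axes: x right, y down, z forward; pixel columns grow to the right and rows downward; lengths in m; the calibration is good to about 2 mm. A picture is of the moment at which its call begins. get_calibration takes no time and is no camera call.
- bot.job_done(): hands the job in; it is judged then, once.
The state is a dict: "clock": time; "joint_pos": joint angles; "joint_vel": joint speeds; "tau": joint torques, N m; "eef_pos": TCP position; "tool_rot": TCP orientation; "ft_force": force on the tool from outside, world axes, zero at the start; "ft_torque": the same for the moment, N m; "grip_width": finger opening in m; "grasp_force": force on a finger pad.
Only numpy, scipy, OpenCV 4.12 (cv2) and the standard library are available. Lean on these libraries where they do the work, as an engineer would, in place of code of your own. Each camera call takes 0.05 s, during which the arm holds its last target. There are 200 camera calls.

## Working session

There is one attempt and no reset: what is moved stays moved. The work goes in short steps, Python scripts to look and compute and a tool call to move; the robot and the scene stay as the last step left them, time stands still between calls to the robot, and variables do not carry over. Pictures are saved under pics/ and viewed, at most 10 in all, crops included, and the job is handed in when it is done.

Besides the shell and the picture viewer there is one more tool, called after "Call:" as a command line: name --argument value ..., lists and objects as JSON in quotes. apply_moves: Moves the arm, as the interface text tells. Its arguments: {"type":"object","properties":{"steps":{"type":"array"}},"required":["steps"]}

```bash
mkdir -p pics
cat > h.py <<'E'
import numpy as np, cv2
from workcell import bot, camera, get_calibration
from scipy.spatial.transform import Rotation as R
def cal(n):
    c=get_calibration(n); f=192/np.tan(np.radians(c['fov_y'])/2)
    K=np.array([[f,0,c['cx']],[0,f,c['cy']],[0,0,1.]])
    return K,np.array(c['dist_coeffs'],float),cv2.Rodrigues(np.array(c['rvec'],float))[0],np.array(c['tvec'],float).ravel()
def ray(n,uv):
    K,d,Rm,t=cal(n); p=cv2.undistortPoints(np.array(uv,float).reshape(-1,1,2),K,d).reshape(-1,2)
    return -Rm.T@t, np.c_[p,np.ones(len(p))]@Rm
def onz(n,uv,z):
    o,r=ray(n,uv); return o+r*((z-o[2])/r[:,2])[:,None]
def cloud(n,D):
    v,u=np.mgrid[:384,:512]; o,r=ray(n,np.stack([u,v],-1).reshape(-1,2))
    return (o+r*D.reshape(-1,1)).reshape(384,512,3)
E
python3 - <<'E'
from h import *
for n in('scene','top'):
    p,D=camera(n); cv2.imwrite(f'pics/{n}0.png',p[...,::-1]); np.savez(f'{n}0.npz',p=p,D=D)
    K,d,Rm,t=cal(n); print(n,-Rm.T@t,K[0,0],d,(D==0).mean())
print(bot.get_obs())
E
```

```text
scene [ 1.27588729 -0.33215434  0.67491974] 445.021751395644 [-0.16837254  0.          0.          0.          0.        ] 0.0041961669921875
top [0.492508   0.03017004 1.31868636] 499.00678223844767 [-0.05052989  0.          0.          0.          0.        ] 0.004063924153645833
{'clock': 0.1, 'joint_pos': array([-1.26004056e+00,  2.41365967e-01,  3.85092813e-03,  1.33520483e+00,
        3.81970372e-05,  1.57080479e+00]), 'joint_vel': array([ 0.00066937, -0.00239303,  0.00329919,  0.00018127, -0.00363421,
        0.00021742]), 'tau': array([ 2.05032375e-04, -3.73138154e+01,  2.53009272e+01,  1.08151601e-02,
        1.29366013e-04,  1.94229426e-05]), 'eef_pos': array([ 0.15272034, -0.47548672,  0.22148479]), 'tool_rot': array([ 9.87953323e-01,  1.54749169e-01, -1.29972933e-04, -9.53139440e-04]), 'ft_force': array([-0.53924126, -0.37883917, -0.06417785]), 'ft_torque': array([0.01427731, 0.03674632, 0.00426632]), 'grasp_force': 0.0, 'grip_width': 0.08541338164500556}
```

View pics/scene0.png

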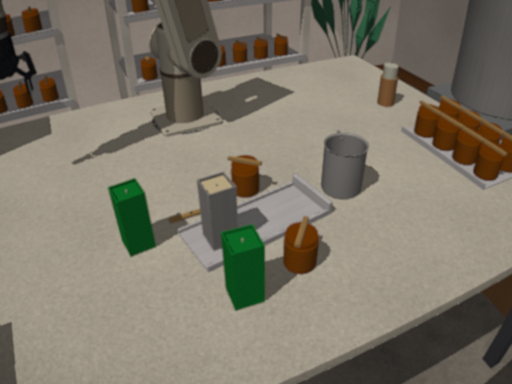

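View pics/top0.png

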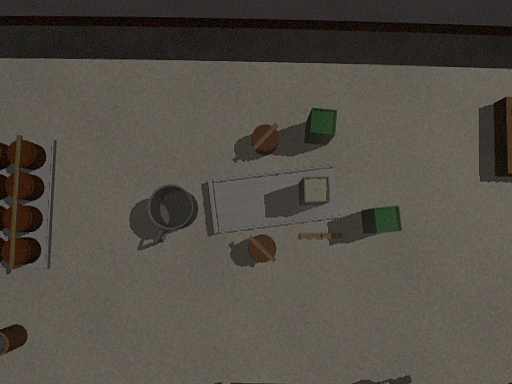

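The scene view shows the cream mould (218,210) on the tray, with the rail on its far right side (310,195) and green decoys at (130,215) and (243,265). In the top view the mould's top is at (315,190), the rail at (212,207), jars at (265,138) and (262,249), the wick bar at (320,237) and the pitcher at (172,207).

Run:
```python
from h import *
z=np.load('top0.npz'); P=cloud('top',z['D']); p=z['p']
zz=P[...,2]
def box(u0,u1,v0,v1,lo,hi):
    m=np.zeros(zz.shape,bool); m[v0:v1,u0:u1]=1; m&=(zz>lo)&(zz<hi); m=cv2.erode(m.astype(np.uint8),np.ones((2,2)))>0
    q=P[m]; r=cv2.minAreaRect(q[:,:2].astype(np.float32)); print(len(q),'med',np.median(q,0).round(4),'rect',np.round(r[0],4),np.round(r[1],4),round(r[2],2),'\n   ',cv2.boxPoints(r).round(4).tolist()); return q
print('mould');box(290,345,165,220,.145,.175)
print('rail');box(195,230,165,245,.028,.045)
print('lips');
for b in((230,345,155,185),(230,345,215,245)): 
    m=np.zeros(zz.shape,bool); m[b[2]:b[3],b[0]:b[1]]=1; m&=(zz>.012)&(zz<.02); q=P[m]; print(len(q)); print(cv2.fitLine(q[:,:2].astype(np.float32),cv2.DIST_HUBER,0,.01,.01).ravel())
print('floor');box(200,345,160,240,.002,.011)
print('jarA');box(240,295,115,165,.08,.12)
print('jarB');box(240,295,225,275,.08,.12)
print('g1');box(295,345,100,150,.1,.18)
print('g2');box(355,410,195,245,.1,.18)
print('pitcher');box(140,205,175,245,.1,.15)
print('pitcherhandle');box(140,205,175,250,.03,.15)
# top-camera rays: world dir of axes, colour-based corners of mould top
g=p.astype(int).sum(2); 
m=((g>330)).astype(np.uint8); m[:, :295]=0;m[:,335:]=0;m[:170]=0;m[215:]=0
c=max(cv2.findContours(m,0,2)[0],key=cv2.contourArea); r=cv2.minAreaRect(c); print(r); b=onz('top',cv2.boxPoints(r),.155); print(b.round(4).tolist(), b.mean(0))
# floor/rail pixels probing
for v in(180,195,225): print(P[v,205:222].round(3).tolist())
```

```text
mould
503 med [ 0.5871 -0.1072  0.1489] rect [ 0.5896 -0.106 ] [0.0577 0.0587] 2.61 
    [[0.559499979019165, -0.07800000160932541], [0.5620999932289124, -0.13660000264644623], [0.619700014591217, -0.1340000033378601], [0.6169999837875366, -0.07540000230073929]]
rail
188 med [0.5497 0.1463 0.035 ] rect [0.55   0.1465] [0.1359 0.0096] 8.38 
    [[0.4821000099182129, 0.14139999449253082], [0.48350000381469727, 0.13189999759197235], [0.6179999709129333, 0.1517000049352646], [0.616599977016449, 0.16120000183582306]]
lips
215
[ 0.1431442  -0.98970187  0.6465848  -0.03708099]
215
[ 0.14511092 -0.9894154   0.5141382  -0.05515663]
floor
2768 med [0.5626 0.0042 0.0056] rect [ 0.5714 -0.01  ] [0.3659 0.1869] 87.41 
    [[0.4697999954223633, -0.18850000202655792], [0.656499981880188, -0.19699999690055847], [0.6730999946594238, 0.16859999299049377], [0.486299991607666, 0.1770000010728836]]
jarA
407 med [0.7243 0.0168 0.0859] rect [0.7238 0.0165] [0.0612 0.0602] 1.45 
    [[0.6924999952316284, 0.045899998396635056], [0.6940000057220459, -0.014299999922513962], [0.7552000284194946, -0.012799999676
[... 778 characters left out ...]
9999861717224], [0.5472999811172485, -0.24079999327659607]]
pitcher
297 med [0.5379 0.2697 0.1244] rect [0.5364 0.2505] [0.1053 0.1277] 31.83 
    [[0.4580000042915344, 0.2770000100135803], [0.5253000259399414, 0.16850000619888306], [0.614799976348877, 0.2240000069141388], [0.5475000143051147, 0.33250001072883606]]
pitcherhandle
720 med [0.5397 0.2697 0.0942] rect [0.5315 0.2385] [0.1273 0.1067] 12.18 
    [[0.4580000042915344, 0.27730000019073486], [0.4805000126361847, 0.17299999296665192], [0.6050000190734863, 0.19979999959468842], [0.5824999809265137, 0.30410000681877136]]Traceback (most recent call last):
  File "<stdin>", line 22, in <module>
ValueError: max() iterable argument is empty
```

Run:
```python
import cv2
i=cv2.imread('pics/top0.png')[100:280,140:420]; i=cv2.convertScaleAbs(i,alpha=1.6)
cv2.imwrite('pics/c1.png',cv2.resize(i,None,fx=2.8,fy=2.8,interpolation=2))
```

```text
(no output)
```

View pics/c1.png

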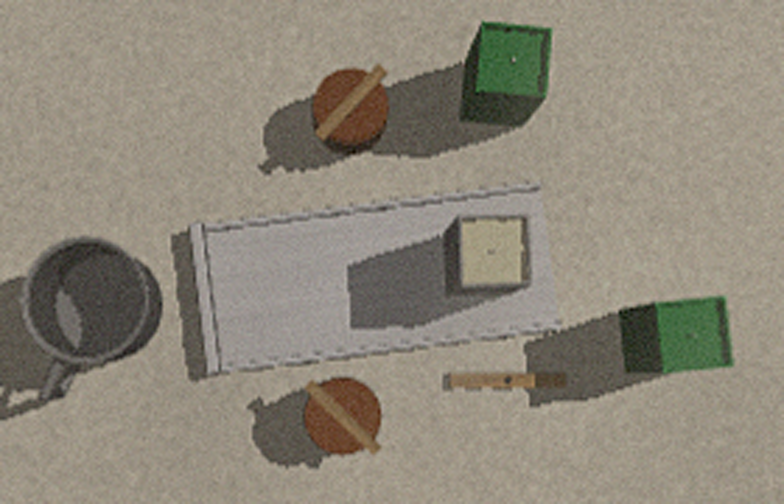

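Crop: the mould's top is centred at about (490,252), the rail's inner edge at (215,298), and the tray runs about 6–8° off the picture's rows. The corridor behind the mould is free. Next I'll get the mould's yaw and work out the approach.

Run:
```python
from h import *
z=np.load('top0.npz'); p=z['p'].astype(int)
m=np.zeros(p.shape[:2],np.uint8); s=np.s_[165:220,290:345]
print(p[190,316],p[190,270],p[178,332])
m[s]=((p[...,0]-p[...,2]>25)&(p[...,0]>110))[s]
m=cv2.morphologyEx(m,cv2.MORPH_CLOSE,np.ones((3,3)))
c=max(cv2.findContours(m,0,1)[0],key=cv2.contourArea); r=cv2.minAreaRect(c); print(r,cv2.contourArea(c))
w=onz('top',c.reshape(-1,2),.156)[:,:2].astype(np.float32); r=cv2.minAreaRect(w); print(r); C=np.array(r[0])
th=np.arctan2(.9896,-.1441); xt=np.array([np.cos(th),np.sin(th)]); yt=np.array([-xt[1],xt[0]]); rf=np.array([.552,.1405])
print('tray frame',(C-rf)@xt,(C-rf)@yt,'tray deg',np.degrees(th))
# edge lines: yaw from sides
q=(w-C)@np.c_[xt,yt]
for ax in(0,1):
  for sg in(-1,1):
    o=q[(sg*q[:,ax]>.02)&(abs(q[:,1-ax])<.022)]; k=np.polyfit(o[:,1-ax],o[:,ax],1); print(ax,sg,len(o),np.degrees(np.arctan(k[0])),k[1])
```

```text
[89 83 74] [97 95 94] [106 101  98]Traceback (most recent call last):
  File "<stdin>", line 7, in <module>
ValueError: max() iterable argument is empty
```

Run:
```python
from h import *
z=np.load('top0.npz'); p=cv2.medianBlur(z['p'],3).astype(int)
m=np.zeros(p.shape[:2],np.uint8); s=np.s_[172:212,295:338]
print(p[186,310],p[186,320],p[190,333],p[190,300])
m[s]=((p[...,0]-p[...,2]>22))[s]
m=cv2.morphologyEx(m,cv2.MORPH_CLOSE,np.ones((5,5)))
c=max(cv2.findContours(m,0,1)[0],key=cv2.contourArea); r=cv2.minAreaRect(c); print(r,cv2.contourArea(c))
w=onz('top',c.reshape(-1,2),.156)[:,:2].astype(np.float32); r=cv2.minAreaRect(w); print(r); C=np.array(r[0])
th=np.arctan2(.9896,-.1441); xt=np.array([np.cos(th),np.sin(th)]); yt=np.array([-xt[1],xt[0]]); rf=np.array([.552,.1405])
print('tray frame',(C-rf)@xt,(C-rf)@yt,'tray deg',np.degrees(th))
q=(w-C)@np.c_[xt,yt]
for ax in(0,1):
  for sg in(-1,1):
    o=q[(sg*q[:,ax]>.02)&(abs(q[:,1-ax])<.02)]; k=np.polyfit(o[:,1-ax],o[:,ax],1); print(ax,sg,len(o),np.degrees(np.arctan(k[0])),k[1])
```

```text
[101  97  81] [105 100  83] [101  96  93] [40 39 35]
((307.4999694824219, 186.0), (11.094003677368164, 5.8243513107299805), 56.3099365234375) 22.5
((0.5981289148330688, -0.08434587717056274), (0.025917960330843925, 0.013704664073884487), 34.487483978271484)
tray frame -0.2291462964253181 -0.013248399859475448 tray deg 98.28486127081284Traceback (most recent call last):
  File "<stdin>", line 14, in <module>
    raise TypeError("expected non-empty vector for x")
TypeError: expected non-empty vector for x
```

Call:
apply_moves --steps '[[[0.16,-0.05,0],[0,0,0],0.35],[[0.16,-0.05,0],[0,0,0],0.35],[[0.16,-0.05,0],[0,0,0],0.35],[[0.16,-0.05,0],[0,0,0],0.35],[[0.16,-0.05,0],[0,0,0],0.35],[[0.16,-0.05,0],[0,0,0],0.35],[[0.16,-0.05,0],[0,0,0],0.35],[[0.16,-0.05,0],[0,0,0],0.35]]'

```text
clock: 0.77
eef_pos: [0.3731, -0.3202, 0.2219]
tool_rot: [0.988, 0.155, -0.0, -0.0]
ft_force: [-0.1, -1.4, -0.3]
grip_width: 0.0298
grasp_force: 0.0
```

Call:
apply_moves --steps '[[[0.16,-0.05,0],[0,0,0],0.35],[[0.16,-0.05,0],[0,0,0],0.35],[[0.16,-0.05,0],[0,0,0],0.35],[[0.16,-0.05,0],[0,0,0],0.35],[[0.16,-0.05,0],[0,0,0],0.35],[[0.16,-0.05,0],[0,0,0],0.35],[[0.16,-0.05,0],[0,0,0],0.35],[[0.16,-0.05,0],[0,0,0],0.35]]'

```text
clock: 1.43
eef_pos: [0.5923, -0.1658, 0.2216]
tool_rot: [0.988, 0.155, -0.001, -0.0]
ft_force: [0.0, -1.3, 0.7]
grip_width: 0.0298
grasp_force: 0.0
```

Call:
apply_moves --steps '[[[0,0,0],[0,0,-0.035],0.35],[[0,0,0],[0,0,-0.035],0.35],[[0,0,0],[0,0,-0.035],0.35],[[0,0,0],[0,0,-0.035],0.35],[[0,0,0],[0,0,-0.035],0.35],[[0,0,0],[0,0,-0.035],0.35],[[0,0,0],[0,0,-0.035],0.35],[[0,0,0],[0,0,-0.035],0.35]]'

```text
clock: 2.1
eef_pos: [0.5911, -0.167, 0.2215]
tool_rot: [0.826, 0.563, -0.0, -0.001]
ft_force: [-0.2, -0.2, -1.5]
grip_width: 0.0301
grasp_force: 0.0
```

Call:
apply_moves --steps '[[[0,0,0],[0,0,-0.035],0.35],[[0,0,0],[0,0,-0.035],0.35],[[0,0,0],[0,0,-0.035],0.35],[[0,0,0],[0,0,-0.035],0.35],[[0,0,0],[0,0,0],0.35],[[0,0,0],[0,0,0],0.35],[[0,0,0],[0,0,0],0.35],[[0,0,0],[0,0,0],0.35]]'

```text
clock: 2.77
eef_pos: [0.5913, -0.1671, 0.2221]
tool_rot: [0.686, 0.727, -0.0, -0.0]
ft_force: [0.6, 1.1, 0.0]
grip_width: 0.03
grasp_force: 0.0
```

Run:
```python
from h import *
o=bot.get_obs(); Rm=R.from_quat(o['tool_rot']).as_matrix(); print(o['clock'],o['eef_pos'],o['grip_width'],o['ft_force'])
print(Rm.round(3)); print('yaw',np.degrees(np.arctan2(Rm[1,0],Rm[0,0])),'delta tool to pre-push',Rm.T@(np.array([.592,-.165,.147])-o['eef_pos'])/.2)
```

```text
2.7667 [ 0.59134193 -0.16708785  0.2220688 ] 0.02995108534755393 [0.63511395 1.14165196 0.03807125]
[[-0.058  0.998 -0.   ]
 [ 0.998  0.058  0.   ]
 [ 0.    -0.    -1.   ]]
yaw 93.3171717092005 delta tool to pre-push [0.01017117 0.004058   0.37534386]
```

Call:
apply_moves --steps '[[[0,0,0.125],[0,0,0],0.35],[[0,0,0.125],[0,0,0],0.35],[[0,0,0.125],[0,0,0],0.35],[[0.03,0.0,0],[0,0,0],0.35],[[0.03,0,0],[0,0,0],0.35],[[0.03,0,0],[0,0,0],0.35],[[0.03,0,0],[0,0,0],0.35],[[0.03,0,0],[0,0,0],0.35]]'

```text
clock: 3.43
eef_pos: [0.5909, -0.1366, 0.1494]
tool_rot: [0.686, 0.728, 0.001, 0.002]
ft_force: [0.1, 0.2, 1.0]
grip_width: 0.0298
grasp_force: 0.0
```

Call:
apply_moves --steps '[[[0.025,0,0],[0,0,0],0.35],[[0.025,0,0],[0,0,0],0.35],[[0,0,0],[0,0,0],0.35],[[0,0,0],[0,0,0],0.35],[[0,0,0],[0,0,0],0.35],[[0,0,0],[0,0,0],0.35],[[0,0,0],[0,0,0],0.35],[[0,0,0],[0,0,0],0.35]]'

```text
clock: 4.1
eef_pos: [0.589, -0.1275, 0.1472]
tool_rot: [0.686, 0.728, -0.0, -0.0]
ft_force: [0.4, -0.4, 1.7]
grip_width: 0.0297
grasp_force: 0.0
```

Run:
```python
from h import *
p,D=camera('scene'); cv2.imwrite('pics/s1.png',cv2.resize(p[130:300,100:360,::-1],None,fx=2.8,fy=2.8)); print(bot.get_obs()['eef_pos'],bot.get_obs()['ft_force'])
```

```text
[ 0.58900993 -0.12747048  0.14718078] [ 0.1822642   0.13698133 -0.36066594]
```

View pics/s1.png

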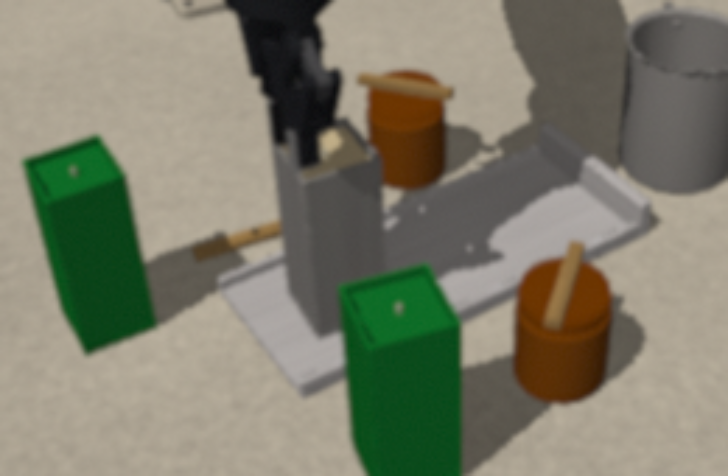

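The mould seems not to have moved (its top is still around (218,183) in the full picture), while the finger covers its rear top edge at crop (305,160). I'll check the geometry in numbers before pushing on.

Run:
```python
from h import *
K,d,Rm,t=cal('scene')
pr=lambda X:cv2.projectPoints(np.array(X,float),cv2.Rodrigues(Rm)[0],t,K,d)[0].reshape(-1,2).round(1).tolist()
o=bot.get_obs()['eef_pos']
print('tips',pr([o+[.02,0,-.017],o+[-.02,0,-.017],o+[.02,.011,-.017]]))
C=np.array([.5896,-.106])
for z in(.156,.006): print('mould z',z,pr([[C[0]+a*.03,C[1]+b*.03,z] for a,b in((1,-1),(1,1),(-1,1),(-1,-1))]))
for n in('scene','top'):
    p,D=camera(n); P=cloud(n,D); np.savez(n+'1.npz',p=p,D=D)
    if n=='scene':
        for u,v in((205,180),(208,188),(210,186),(220,182),(225,184),(230,182),(203,200),(215,200),(215,215)): print(u,v,P[v,u].round(3),p[v,u])
    else:
        m=(P[...,2]>.12)&(P[...,2]<.17)&(abs(P[...,0]-.59)<.05)&(abs(P[...,1]+.1)<.07); q=P[m]; print(m.sum(),np.percentile(q,[1,50,99],axis=0).round(3))
        g=(P[...,2]>.17)&(abs(P[...,0]-.59)<.06)&(abs(P[...,1]+.12)<.09);print(g.sum())
```

```text
tips [[210.2, 200.4], [203.4, 189.5], [215.4, 198.9]]
mould z 0.156 [[207.0, 194.2], [235.7, 186.0], [224.3, 170.5], [196.8, 177.9]]
mould z 0.006 [[212.7, 250.0], [238.5, 241.6], [228.0, 225.1], [203.1, 232.8]]
205 180 [ 0.612 -0.135  0.185] [71 69 69]
208 188 [ 0.616 -0.132  0.167] [25 26 27]
210 186 [ 0.615 -0.127  0.17 ] [18 17 20]
220 182 [ 0.584 -0.096  0.149] [161 144 113]
225 184 [ 0.597 -0.09   0.15 ] [100  90  70]
230 182 [ 0.6   -0.08   0.155] [75 71 67]
203 200 [ 0.595 -0.138  0.125] [93 90 87]
215 200 [ 0.621 -0.121  0.137] [80 79 75]
215 215 [ 0.622 -0.124  0.101] [80 78 75]
426 [[ 0.56  -0.117  0.123]
 [ 0.587 -0.091  0.149]
 [ 0.62  -0.074  0.159]]
4767
```

Run:
```python
from h import *
z=np.load('scene1.npz'); p=z['p'][120:220,170:260,::-1]
a=cv2.resize(cv2.convertScaleAbs(p,alpha=1.5),None,fx=5,fy=5,interpolation=2); cv2.imwrite('pics/s2.png',a)
P=cloud('scene',z['D'])
for u in (202,205,208,211,214): print(u,[(v,*(P[v,u]*1000).round().astype(int).tolist()) for v in range(176,204,3)])
```

```text
202 [(176, 609, -139, 193), (179, 607, -139, 185), (182, 606, -139, 177), (185, 579, -132, 150), (188, 596, -138, 155), (191, 594, -138, 147), (194, 592, -138, 138), (197, 590, -138, 129), (200, 585, -137, 118), (203, 588, -139, 113)]
205 [(176, 633, -140, 208), (179, 613, -135, 187), (182, 611, -135, 179), (185, 610, -135, 171), (188, 613, -137, 166), (191, 612, -137, 158), (194, 609, -137, 149), (197, 608, -137, 142), (200, 606, -137, 132), (203, 606, -138, 125)]
208 [(176, 640, -137, 212), (179, 617, -130, 188), (182, 619, -131, 183), (185, 620, -132, 177), (188, 616, -132, 167), (191, 600, -127, 147), (194, 618, -133, 154), (197, 622, -135, 150), (200, 624, -136, 145), (203, 621, -136, 135)]
211 [(176, 635, -130, 206), (179, 616, -124, 186), (182, 617, -125, 180), (185, 618, -126, 173), (188, 617, -126, 165), (191, 602, -122, 147), (194, 622, -128, 155), (197, 623, -130, 149), (200, 621, -129, 140), (203, 621, -130, 133)]
214 [(176, 634, -123, 204), (179, 570, -103, 150), (182, 579, -107, 149), (185, 609, -117, 164), (188, 612, -118, 160), (191, 607, -117, 149), (194, 623, -123, 154), (197, 621, -123, 146), (200, 621, -123, 138), (203, 623, -125, 133)]
```

View pics/s2.png

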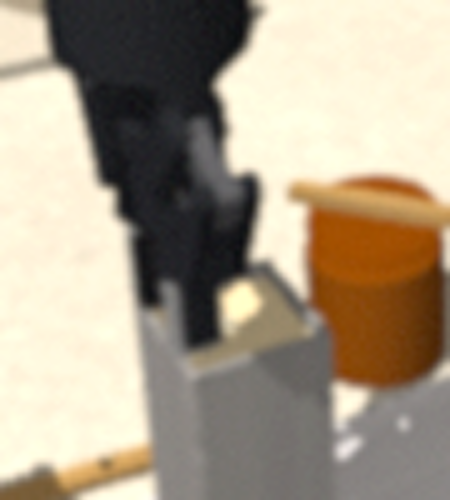

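Zoomed: the finger ends at crop (200,345), just over the wax and above the rim, so it passed over the mould without touching it. The true tips stand higher than I assumed. I'll raise, back off, go lower and look again.

Call:
apply_moves --steps '[[[0,0,-0.1],[0,0,0],0.35],[[-0.12,0.0,0],[0,0,0],0.35],[[-0.12,0,0],[0,0,0],0.35],[[0,0,0.12],[0,0,0],0.35],[[0,0,0.12],[0,0,0],0.35],[[0,0,0],[0,0,0],0.35],[[0,0,0],[0,0,0],0.35],[[0,0,0],[0,0,0],0.35]]'

```text
clock: 4.92
eef_pos: [0.5924, -0.1751, 0.1203]
tool_rot: [0.686, 0.728, 0.0, 0.0]
ft_force: [0.7, 0.2, 0.9]
grip_width: 0.0302
grasp_force: 0.0
```

Run:
```python
from h import *
o=bot.get_obs(); print(o['clock'],o['eef_pos'],o['ft_force'],o['grip_width'],o['joint_pos'])
p,D=camera('scene'); P=cloud('scene',D); np.savez('scene2.npz',p=p,D=D)
cv2.imwrite('pics/s3.png',cv2.resize(cv2.convertScaleAbs(p[120:260,170:280,::-1],alpha=1.5),None,fx=4,fy=4,interpolation=2))
dark=(p.max(2)<75)&(abs(P[...,0]-.59)<.07)&(abs(P[...,1]+.17)<.03)&(P[...,2]>.1)
q=P[dark]; print(len(q),np.percentile(q,[1,5,50,95],axis=0).round(3))
```

```text
4.9167 [ 0.592391   -0.17509963  0.12025268] [0.69461791 0.15328963 0.85532671] 0.030215342703142998 [-2.87400269e-01  5.29053039e-01  1.63593844e-01  1.20451598e+00
  4.64588630e-06  1.22369078e+00]
3424 [[ 0.578 -0.199  0.143]
 [ 0.604 -0.197  0.179]
 [ 0.629 -0.179  0.303]
 [ 0.649 -0.149  0.458]]
```

View pics/s3.png

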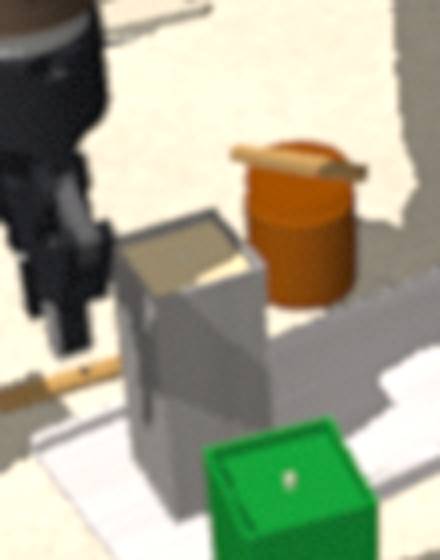

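Run:
```python
from h import *
z=np.load('scene2.npz'); P=cloud('scene',z['D'])
for u in (183,186,188,190): print(u,[(v,*(P[v,u]*1000).round().astype(int).tolist(),int(z['p'][v,u].max())) for v in range(192,214,2)])
K,d,Rm,t=cal('scene')
o=bot.get_obs()['eef_pos']
for dz in(-.017,0,.02): print(dz,cv2.projectPoints(np.array([o+[.028,0,dz]]),cv2.Rodrigues(Rm)[0],t,K,d)[0].ravel())
```

```text
183 [(192, 635, -185, 188, 28), (194, 632, -185, 182, 27), (196, 636, -187, 180, 52), (198, 615, -182, 159, 71), (200, 615, -183, 155, 77), (202, 615, -183, 150, 81), (204, 616, -184, 146, 84), (206, 614, -185, 140, 94), (208, 616, -185, 136, 123), (210, 456, -151, 0, 167), (212, 463, -153, 0, 177)]
186 [(192, 650, -183, 198, 17), (194, 647, -183, 191, 16), (196, 643, -183, 183, 16), (198, 641, -183, 178, 18), (200, 623, -179, 159, 22), (202, 621, -179, 153, 24), (204, 623, -180, 150, 22), (206, 621, -180, 144, 27), (208, 623, -181, 140, 66), (210, 615, -180, 129, 152), (212, 465, -146, -1, 169)]
188 [(192, 646, -179, 193, 19), (194, 642, -178, 186, 19), (196, 640, -178, 180, 16), (198, 619, -174, 159, 19), (200, 621, -175, 156, 18), (202, 624, -176, 154, 18), (204, 623, -176, 148, 19), (206, 622, -177, 143, 20), (208, 619, -176, 136, 90), (210, 460, -139, 0, 168), (212, 476, -144, 7, 161)]
190 [(192, 636, -173, 185, 19), (194, 639, -174, 183, 21), (196, 640, -175, 179, 24), (198, 622, -171, 160, 24), (200, 621, -171, 155, 23), (202, 622, -172, 151, 18), (204, 620, -172, 144, 18), (206, 623, -173, 142, 32), (208, 613, -171, 130, 125), (210, 463, -135, 0, 167), (212, 481, -140, 9, 116)]
-0.017 [190.62333436 220.8794224 ]
0 [189.72120981 214.25857596]
0.02 [188.63894232 206.26006012]
```

Tips really lie about 16 mm behind the reported TCP, at z≈0.137 now, which is just below the mould's top, so this is a good pushing height. I'll push.

Call:
apply_moves --steps '[[[0.05,0,0],[0,0,0],0.35],[[0.05,0.0,0],[0,0,0],0.35],[[0.03,0,0],[0,0,0],0.35],[[0.03,0,0],[0,0,0],0.35],[[0.03,0,0],[0,0,0],0.35],[[0.03,0,0],[0,0,0],0.35],[[0,0,0],[0,0,0],0.35],[[0,0,0],[0,0,0],0.35]]'

```text
clock: 5.63
eef_pos: [0.5892, -0.1307, 0.1192]
tool_rot: [0.685, 0.728, -0.0, -0.0]
ft_force: [0.2, -1.0, -0.1]
grip_width: 0.0295
grasp_force: 0.5
```

Run:
```python
from h import *
o=bot.get_obs(); print(o['clock'],o['eef_pos'],o['ft_force'])
p,D=camera('top'); P=cloud('top',D)
m=(P[...,2]>.12)&(P[...,2]<.175)&(abs(P[...,0]-.59)<.045)&(P[...,1]>-.12)&(P[...,1]<.05); print(m.sum(),np.percentile(P[m],[2,50,98],axis=0).round(3))
```

```text
5.6333 [ 0.58920618 -0.13066492  0.11919998] [ 0.23808437 -0.99341219 -0.09781127]
613 [[ 0.56  -0.111  0.139]
 [ 0.587 -0.082  0.151]
 [ 0.619 -0.055  0.161]]
```

It is tipping: the top has moved 20 mm and is rising. I'll continue.

Call:
apply_moves --steps '[[[0.03,0,0],[0,0,0],0.35],[[0.03,0.0,0],[0,0,0],0.35],[[0.03,0,0],[0,0,0],0.35],[[0.03,0,0],[0,0,0],0.35],[[0.03,0,0],[0,0,0],0.35],[[0.03,0,0],[0,0,0],0.35],[[0,0,0],[0,0,0],0.35],[[0,0,0],[0,0,0],0.35]]'

```text
clock: 6.35
eef_pos: [0.587, -0.0946, 0.1191]
tool_rot: [0.685, 0.728, -0.0, -0.0]
ft_force: [0.2, 0.0, 0.8]
grip_width: 0.03
grasp_force: 0.0
```

Call:
apply_moves --steps '[[[0,0,0],[0,0,0],0.35],[[0,0.0,0],[0,0,0],0.35],[[0,0,0],[0,0,0],0.35],[[0,0,-0.1],[0,0,0],0.35],[[0,0,-0.1],[0,0,0],0.35],[[-0.1,0,0],[0,0,0],0.35],[[-0.1,0,0],[0,0,0],0.35],[[-0.1,0,0],[0,0,0],0.35]]'

```text
clock: 7.02
eef_pos: [0.5912, -0.1559, 0.1601]
tool_rot: [0.686, 0.728, 0.0, 0.001]
ft_force: [0.5, 0.3, -0.2]
grip_width: 0.0301
grasp_force: 0.0
```

```bash
cat > lie.py <<'E'
from h import *
def lie():
    o=bot.get_obs(); print(o['clock'],o['eef_pos'],o['ft_force'])
    p,D=camera('top'); P=cloud('top',D)
    th=np.arctan2(.9896,-.1441); xt=np.array([np.cos(th),np.sin(th)]); yt=np.array([-xt[1],xt[0]])
    q=(P[...,:2]-[.552,.1405])@np.c_[xt,yt]
    m=(P[...,2]>.05)&(P[...,2]<.08)&(abs(q[...,1])<.06)&(q[...,0]<.02)&(q[...,0]>-.32)
    print(m.sum(),'z',np.percentile(P[m][:,2],[2,50,98]).round(3),'x',np.percentile(q[m][:,0],[.5,50,99.5]).round(4),'y',np.percentile(q[m][:,1],[1,50,99]).round(4)); r=cv2.minAreaRect(q[m].astype(np.float32)); print('rect',np.round(r[0],4),np.round(r[1],4),r[2])
    return p,D
E
python3 - <<'E'
from lie import *
p,D=lie(); cv2.imwrite('pics/t2.png',cv2.resize(cv2.convertScaleAbs(p[100:280,140:420,::-1],alpha=1.6),None,fx=2.8,fy=2.8))
E
```

```text
7.0167 [ 0.59115945 -0.15587269  0.16007753] [ 0.46610887  0.3080316  -0.21460355]
1417 z [0.059 0.065 0.07 ] x [-0.2144 -0.1408 -0.0664] y [-0.0455 -0.0127  0.0207]
rect [-0.1412 -0.0131] [0.0607 0.149 ] 84.2732162475586
```

View pics/t2.png

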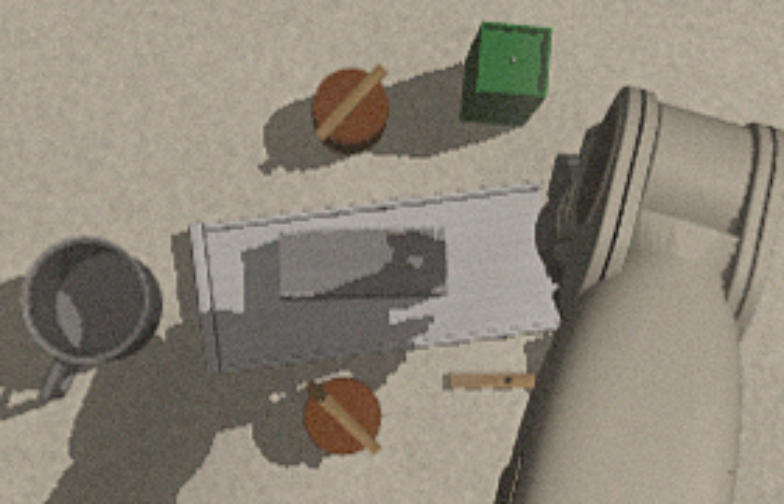

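The mould lies flat with its mouth towards the rail at crop (282,265) and its foot at (445,262), about 6° skew and 66 mm short of the rail. Now I'll bring the fingers down behind the foot, square to the tray.

Call:
apply_moves --steps '[[[0,0,0],[0,0,-0.028],0.35],[[0.12,0.035,0],[0,0,0],0.35],[[0.12,0.035,0],[0,0,0],0.35],[[0,0,0.16],[0,0,0],0.35],[[0,0,0.16],[0,0,0],0.35],[[0,0,0.16],[0,0,0],0.35],[[0,0,0.16],[0,0,0],0.35],[[0,0,0.02],[0,0,0],0.35]]'

```text
clock: 7.73
eef_pos: [0.5925, -0.1048, 0.021]
tool_rot: [0.653, 0.757, -0.003, -0.005]
ft_force: [-1.8, 0.1, -1.1]
grip_width: 0.0296
grasp_force: 0.0
```

Call:
apply_moves --steps '[[[0,0,0],[0,0,0],0.35],[[0.025,0,0],[0,0,0],0.35],[[0.025,0,0],[0,0,0],0.35],[[0.025,0,0],[0,0,0],0.35],[[0.025,0,0],[0,0,0],0.35],[[0.025,0,0],[0,0,0],0.35],[[0.025,0,0],[0,0,0],0.35],[[0,0,0],[0,0,0],0.35]]'

```text
clock: 8.4
eef_pos: [0.5952, -0.0763, 0.0294]
tool_rot: [0.653, 0.757, 0.001, 0.003]
ft_force: [1.1, -3.6, 2.3]
grip_width: 0.0301
grasp_force: 1.7
```

Run:
```python
from h import *
o=bot.get_obs(); Rm=R.from_quat(o['tool_rot']).as_matrix(); print(np.degrees(np.arctan2(Rm[1,0],Rm[0,0])))
from lie import *
lie()
```

```text
98.44945338311153
8.4 [ 0.59519183 -0.07630645  0.02940353] [ 1.05815442 -3.62377092  2.27560203]
1251 z [0.06  0.065 0.07 ] x [-0.1885 -0.1225 -0.0576] y [-0.0431 -0.012   0.0195]
rect [-0.1234 -0.0121] [0.0607 0.133 ] 86.02534484863281
```

Call:
apply_moves --steps '[[[0.03,0,0],[0,0,0],0.35],[[0.03,0,0],[0,0,0],0.35],[[0.03,0,0],[0,0,0],0.35],[[0.03,0,0],[0,0,0],0.35],[[0.03,0,0],[0,0,0],0.35],[[0.03,0,0],[0,0,0],0.35],[[0.03,0,0],[0,0,0],0.35],[[0.02,0,0],[0,0,0],0.35]]'

```text
clock: 9.12
eef_pos: [0.5879, -0.0324, 0.0291]
tool_rot: [0.654, 0.757, -0.0, 0.003]
ft_force: [1.6, -8.5, 5.8]
grip_width: 0.0296
grasp_force: 4.1
```

Run:
```python
from lie import *
lie()
```

```text
9.1167 [ 0.58794288 -0.03239995  0.02906053] [ 1.63970804 -8.46838454  5.78524837]
1114 z [0.06  0.065 0.071] x [-0.1315 -0.0725 -0.0146] y [-0.0352 -0.0059  0.0241]
rect [-0.0737 -0.0059] [0.1191 0.0605] 0.1891244649887085
```

Call:
apply_moves --steps '[[[0.02,0,0],[0,0,0],0.35],[[0.02,0,0],[0,0,0],0.35],[[0.015,0,0],[0,0,0],0.35],[[0.005,0,0],[0,0,0],0.35],[[0,0,0],[0,0,0],0.35],[[0,0,0],[0,0,0],0.35],[[0,0,0],[0,0,0],0.35],[[0,0,0],[0,0,0],0.35]]'

```text
clock: 9.83
eef_pos: [0.5861, -0.0205, 0.029]
tool_rot: [0.654, 0.757, -0.0, 0.002]
ft_force: [0.7, -6.5, 5.8]
grip_width: 0.0303
grasp_force: 3.4
```

Call:
apply_moves --steps '[[[0.005,0,0],[0,0,0],0.35],[[0.005,0,0],[0,0,0],0.35],[[0,0,0],[0,0,0],0.35],[[0,0,0],[0,0,0],0.35],[[0,0,0],[0,0,0],0.35],[[0,0,0],[0,0,0],0.35],[[0,0,0],[0,0,0],0.35],[[0,0,0],[0,0,0],0.35]]'

```text
clock: 10.5
eef_pos: [0.5858, -0.0189, 0.029]
tool_rot: [0.654, 0.757, -0.0, 0.003]
ft_force: [1.6, -7.1, 4.8]
grip_width: 0.0301
grasp_force: 3.9
```

Run:
```python
from lie import *
lie()
```

```text
10.5 [ 0.58580306 -0.01888488  0.0289972 ] [ 1.59968647 -7.092947    4.83661879]
1073 z [0.06  0.065 0.07 ] x [-0.1137 -0.0568 -0.0005] y [-0.035  -0.0056  0.0242]
rect [-0.0575 -0.0055] [0.1156 0.06  ] 0.05803734436631203
```

Call:
apply_moves --steps '[[[0.005,0,0],[0,0,0],0.35],[[0.005,0,0],[0,0,0],0.35],[[0,0,0],[0,0,0],0.35],[[0,0,0],[0,0,0],0.35],[[0,0,0],[0,0,0],0.35],[[0,0,0],[0,0,0],0.35],[[0,0,0],[0,0,0],0.35],[[0,0,0],[0,0,0],0.35]]'

```text
clock: 11.22
eef_pos: [0.5856, -0.0173, 0.029]
tool_rot: [0.654, 0.757, -0.001, 0.003]
ft_force: [1.7, -8.6, 5.2]
grip_width: 0.0296
grasp_force: 4.3
```

Call:
apply_moves --steps '[[[0.005,0,0],[0,0,0],0.35],[[0.005,0,0],[0,0,0],0.35],[[0,0,0],[0,0,0],0.35],[[0,0,0],[0,0,0],0.35],[[0,0,0],[0,0,0],0.35],[[0,0,0],[0,0,0],0.35],[[0,0,0],[0,0,0],0.35],[[0,0,0],[0,0,0],0.35]]'

```text
clock: 11.88
eef_pos: [0.5856, -0.0173, 0.0291]
tool_rot: [0.654, 0.756, -0.002, 0.004]
ft_force: [2.4, -13.3, 6.1]
grip_width: 0.03
grasp_force: 6.8
```

The TCP has stopped and the force is rising, so the mould is against the rail. One more small nudge to seat it, then retreat.

Call:
apply_moves --steps '[[[0.005,0,0],[0,0,0],0.35],[[0.005,0,0],[0,0,0],0.35],[[0,0,0],[0,0,0],0.35],[[0,0,0],[0,0,0],0.35],[[0,0,0],[0,0,0],0.35],[[0,0,0],[0,0,0],0.35],[[0,0,0],[0,0,0],0.35],[[0,0,0],[0,0,0],0.35]]'

```text
clock: 12.55
eef_pos: [0.5858, -0.0172, 0.0291]
tool_rot: [0.655, 0.756, -0.003, 0.006]
ft_force: [3.0, -19.1, 4.1]
grip_width: 0.0299
grasp_force: 9.3
```

Call:
apply_moves --steps '[[[-0.03,0,0],[0,0,0],0.35],[[-0.1,0,0],[0,0,0],0.35],[[-0.1,0,0],[0,0,0],0.35],[[0,0,-0.18],[0,0,0],0.35],[[0,0,-0.18],[0,0,0],0.35],[[0,0,-0.18],[0,0,0],0.35],[[0,0,-0.18],[0,0,0],0.35],[[0,0,-0.18],[0,0,0],0.35]]'

```text
clock: 13.22
eef_pos: [0.589, -0.0552, 0.2086]
tool_rot: [0.653, 0.757, 0.0, -0.001]
ft_force: [0.7, 0.4, 0.6]
grip_width: 0.0299
grasp_force: 0.0
```

Call:
apply_moves --steps '[[[-0.18,0,0],[0,0,0],0.35],[[-0.18,0,0],[0,0,0],0.35],[[-0.18,0,0],[0,0,0],0.35],[[-0.18,0,0],[0,0,0],0.35],[[0,0,0],[0,0,0],0.35],[[0,0,0],[0,0,0],0.35],[[0,0,0],[0,0,0],0.35],[[0,0,0],[0,0,0],0.35]]'

```text
clock: 13.88
eef_pos: [0.611, -0.1971, 0.207]
tool_rot: [0.653, 0.758, 0.0, -0.001]
ft_force: [0.9, 0.4, 0.8]
grip_width: 0.0296
grasp_force: 0.0
```

Run:
```python
from lie import *
p,D=lie(); cv2.imwrite('pics/t3.png',cv2.resize(cv2.convertScaleAbs(p[100:280,140:420,::-1],alpha=1.6),None,fx=2.8,fy=2.8))
```

```text
13.8833 [ 0.61098504 -0.19707743  0.20702267] [0.92186879 0.44076311 0.84390009]
1422 z [0.06  0.065 0.07 ] x [-0.1475 -0.0735  0.0008] y [-0.035  -0.0054  0.024 ]
rect [-0.0736 -0.0059] [0.1501 0.0604] 0.15984557569026947
```

View pics/t3.png

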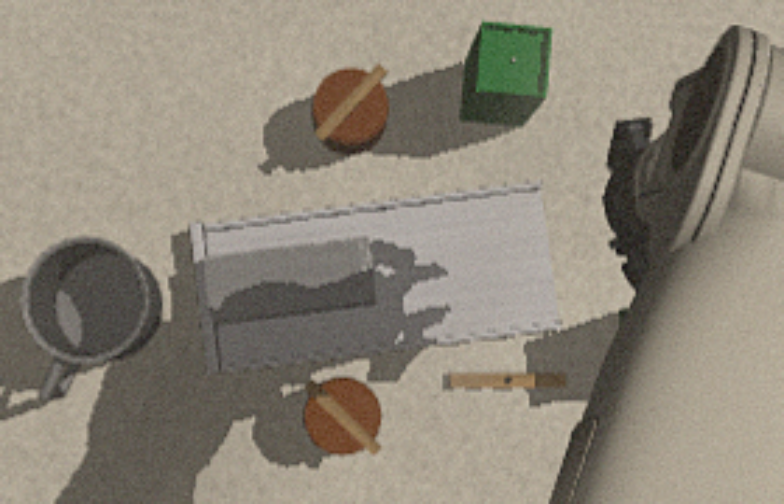

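The mould lies at crop (205–375, 240–325), with its mouth square against the rail within 0.2°. The jars, pitcher and wick bar have not moved, and the arm is clear. I'll hand it in.

```bash
python3 -c "
from workcell import bot
print(bot.job_done())"
```

```text
the job is handed in; nothing more can be done
None
```

The mould is pushed over and lies on the tray with its open end flat against the end rail (about 0.2° off square); the jars, pitcher and wick bar look unmoved, the arm is clear, and the job was handed in at about 14 s.

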